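# Refit the lever on the air-supply ball valve and open the line

### The arm

A 6-joint arm with a two-finger parallel gripper is mounted at the origin on the work surface. World frame = base frame: x ahead of the robot, y to its left, z up, the work surface at z = 0. Lengths are in m, angles in rad, forces in N, time in s.
With the tool pointing down it reaches from about 0.35 to 0.975 m from the base axis. Payload 4.9 kg.
Tool frame: the origin (TCP) lies midway between the tips of the shut fingers; the grasp point (between the pads) lies 19 mm behind it; z points along the fingers, y is the line along which they close (so a half turn about z gives the same grasp; the last joint's range is limited). The gripper opens to 85 mm and grips with 20 to 120 N. Pads are 22 mm wide; open, the fingers measure 114 mm over their backs; the gripper's body (76 mm by 85 mm) begins 54 mm behind the grasp point. The pads swing forward as they close: fully open they stand 13 mm farther back than shut.
Start: joints at [-1.273, 0.053, 1.613, -0, 1.476, -0.119], TCP at [0.253, -0.571, 0.231] pointing down, gripper open.
Joint ranges: [-3.01, 3.01], [-1.01, 2.22], [0.06, 2.58], [-1.02, 4.17], [0.09, 2.62], [-3.14, 3.14]. Speed limits (rad/s): [2.57, 2.57, 3.14, 3.14, 3.14, 3.14].

### API

Orientations are given as a rotation vector (axis times angle).
In Python, from station import ctrl gives the robot as it stands. The module is installed in compiled form; this text tells all that it offers.
- The arm moves only by the shell command python3 -m handwheel 'ROWS' [OPENING] [FORCE]. ROWS is JSON, a list of rows, each a list of 2 entries, a list of its own where there are three numbers: the shift along the tool's x, y, z in cm, then the turn, a rotation vector about the tool's x, y, z in rad. In form: [[[tx, ty, tz], [ax, ay, az]], ...]. A call has 1 to 5 rows; each row is the pose to reach, as a shift and turn from the pose commanded when the call began, along the tool's axes at that moment; what a row does not reach only later rows make up. A row lasts 1/8 s, in which the tool goes at most 62.5 mm and 10.7 degrees, less where a joint would pass 70% of its speed; a pose out of reach is approached as far as the arm can. A call with a gripper value outside its range is refused whole. OPENING is the gripper's target within -1 to 1 (shut at 1, half-way at 0, fully open at -1), set as the call begins (- or left out, the last holds). The fingers move at their own pace and stop on an object; FORCE is the grip in N (left out, the last holds). Time passes only in rows, so rows that repeat a pose let the fingers close. It gives the time, the measured TCP pose, the force, the opening and the grip force at its end, in the units of the state.
- ctrl.get_obs(): the state, without advancing time (a new reading comes with each control period).
- ctrl.get_image(name): name is "side" or "top" or "wrist"; returns the picture (384x512x3 uint8, blue, green, red); there is no depth.
- ctrl.calibration(name): a dict with "fx", "fy", "cx", "cy" (pixels), "k1" (the pictures are not rectified: a ray, as slopes to the right and down, at radius r is drawn at 1 + k1 r^2 times it, then the intrinsics apply), "R" (3x3) and "t" (3): a world point X has camera coordinates R X + t. Camera axes: x right, y down, z forward; pixel columns grow to the right and rows downward; lengths in m; the calibration is good to about 2 mm. A picture is of the moment at which its call begins: read the wrist's pose just before it. calibration takes no time and is no camera call; for the wrist camera it gives the pose at the moment of the call.
- ctrl.finish_job(): hands the job in; it is judged then, once.
Trained networks look in the newest picture that a camera, given by its name, has taken for a name from the list of things; names that differ only in an ending like _2 or _b are one class to them, and where a whole thing is asked for, a point or a joint stands for the part that bears it (a point fixed in the world has none). Each returns a list of dicts, best first, with "score" (0 to 1); they miss things now and then, are a little off and sometimes report something else, mostly with a low value. They report only what shows in the picture. A call takes as long as a camera call. They do not tell look-alikes from the thing itself.
- ctrl.look_for(camera, query): "position" ([column, row] in pixels, amid what is visible of it).
- ctrl.landmark_of(camera, query): "position" ([column, row] in pixels: a listed point, or the origin of a listed thing).
The state is a dict: "t": time; "q": joint angles; "dq": joint speeds; "effort": joint torques, N m; "tool_pos": TCP position; "tool_rot": TCP orientation; "contact_force": force on the tool from outside, world axes, zero at the start; "wrist_torque": the same for the moment, N m; "opening": finger opening in m; "grip_force": force on a finger pad.
Only numpy, scipy, OpenCV 4.12 (cv2) and the standard library are available. Lean on these libraries where they do the work, as an engineer would, in place of code of your own. Each camera call takes 0.05 s, during which the arm holds its last target. There are 200 camera calls.

### The job

The lever has been left off the ball valve in the stainless air line on this bench. Fit it back onto the valve's square stem the right way round (lever lying along the slot in the end of the stem, pointing to either side) and fully home on the valve's pad, then turn it anticlockwise to open the valve fully, so that the lever ends up lying along the pipe, and let go. Leave the other things on the bench where they are.

Things in the scene. Friction and masses are not known exactly. Their poses are not given: they have to be found in the camera images.
- lever: Loose valve lever, lying flat on the bench, right way up, about 0.42 kg (varies). Bright steel hub 44 x 44 mm, 28 mm high, its flats parallel to x and y, with an 18.4 mm square hole right through it, sides parallel to the flats; a flat bar and a black grip stick out of it. Origin: on the hole's axis, at the hub's underside. x runs from hub to grip, z up. It balances 16 mm from the axis.
- lever_grip (a point): Middle of the lever's black ribbed plastic grip, 117.5 mm from the hole's axis and 10 mm above the lever's underside. Grip: 22 mm wide, 20 mm high, from 70 to 165 mm from the axis, underside level with the hub's. The flat steel bar between hub and grip is 20 mm wide and 5 mm thick, its underside 7.5 mm up. Axes as the lever's.
- valve: Fixed stainless ball valve in a pipe loop about 330 mm long: pipe of 34 mm diameter, axis 70 mm above the bench, elbows down to 64 mm bench rosettes 131 mm either side of the stem. Valve body 62 x 62 mm in section, 68 mm long, top at 101 mm; on it a 54 x 54 mm pad, top 113 mm above the bench. Origin: at bench level under the stem's axis. x runs along the pipe, z up.
- stem_foot (a point): Foot of the valve's bright square stem, on its axis at the pad's top, where the hub's underside sits when fully home. Stem 17 x 17 mm, sides parallel to x and y, 24 mm high, the top 5 mm tapered to 12 mm; 1.4 mm play in the lever's hole. Turns with the stem: x runs along the dark slot in the stem's end, z up. The lever belongs with its x along this x, pointing either way.
- stem (a joint): Angle of the valve stem in rad, growing anticlockwise seen from above: 0 = shut (slot across the pipe), 1.571 = fully open (slot along the pipe), hard stops at both. It starts shut or up to 0.45 rad from shut. It turns stiffly (about 0.25 N m, some 2 to 3 N at the grip) and stays where it is left.
- mouse: Bystander: black computer mouse, 112 x 60 x 34 mm. Origin: centre of its underside.
- wash_bottle: Bystander: white plastic bottle, 66 mm diameter, 150 mm high. Origin: centre of its underside.
- wafer_box: Bystander: round white wafer box with a clear lid, 122 mm diameter, 34 mm high. Origin: centre of its underside.
- wrench: Bystander: steel open-ended wrench, 190 mm long, lying flat along its x. Origin: its middle, at the underside.
Things that resemble listed ones, but are neither listed nor needed, are in the scene too. What is meant by the lever is not orange, and is the larger of those in its own colour.

How it is judged:
On the way:
1. the lever is seated on the stem, lying along its slot, with the valve not yet opened (horizontal distance between lever and stem_foot below 0.004 m and z of lever in the frame of stem_foot between -0.004 and 0.004 m and angle between lever's own z axis and vertical below 0.06 rad and angle between the x axis of lever and the x axis of stem_foot, either way round below 0.15 rad and value of joint stem below 0.8 rad), for 0.2 s.
At the end, for the whole second after the job is handed in: The lever sits on the stem, its hub's underside within 4 mm of the pad's top and its hole within 4 mm of the stem's axis, not tilted (under 0.06 rad); the stem is open (joint beyond 1.45 of 1.571 rad) and the lever lies along the pipe within 0.17 rad, pointing either way, at rest and let go (horizontal distance between lever and stem_foot below 0.004 m and z of lever in the frame of stem_foot between -0.004 and 0.004 m and angle between lever's own z axis and vertical below 0.06 rad and angle between the x axis of lever and the x axis of valve, either way round below 0.17 rad and value of joint stem above 1.45 rad and linear speed of lever below 0.02 m/s and angular speed of lever below 0.1 rad/s); the robot touches nothing.
It fails at once if the mouse is pushed more than 30 mm or tipped over (distance of mouse from where it was at the start of the episode above 0.03 m or angle between mouse's own z axis and vertical above 0.5 rad).
It fails at once if the wash bottle is pushed more than 30 mm or tipped over (distance of wash_bottle from where it was at the start of the episode above 0.03 m or angle between wash_bottle's own z axis and vertical above 0.5 rad).
It fails at once if the wafer box is pushed more than 30 mm or tipped over (distance of wafer_box from where it was at the start of the episode above 0.03 m or angle between wafer_box's own z axis and vertical above 0.5 rad).
It fails at once if the wrench is pushed more than 30 mm or tipped over (distance of wrench from where it was at the start of the episode above 0.03 m or angle between wrench's own z axis and vertical above 0.5 rad).
It also fails if it takes over 72 s, if anything falls off the work surface, if the arm or the gripper's body presses on something with over 40 N, if the wrist force passes 120 N, or if a joint passes its speed limit or range.

## Working session

There is one attempt and no reset: what is moved stays moved. The work goes in short steps, Python scripts to look and compute and a shell command to move; the robot and the scene stay as the last step left them, time stands still between calls to the robot, and variables do not carry over. Pictures are saved under pics/ and viewed, at most 13 in all, crops included, and the job is handed in when it is done.

```bash
mkdir -p pics; cat > h.py <<'E'
import numpy as np, cv2
from scipy.spatial.transform import Rotation as Ro
from station import ctrl
def ray(cal,p):
    K=np.array([[cal['fx'],0,cal['cx']],[0,cal['fy'],cal['cy']],[0,0,1.]])
    d=np.array([cal['k1'],0,0,0,0.])
    u=cv2.undistortPoints(np.array([[p]],float),K,d)[0,0]
    R=np.array(cal['R']);t=np.array(cal['t'])
    return -R.T@t, R.T@np.array([u[0],u[1],1.])
def atz(cal,p,z):
    o,v=ray(cal,p); return o+v*(z-o[2])/v[2]
def tri(obs):
    A=np.zeros((3,3));b=np.zeros(3);L=[]
    for cal,p in obs:
        o,v=ray(cal,p);v=v/np.linalg.norm(v);P=np.eye(3)-np.outer(v,v);A+=P;b+=P@o;L.append((o,P))
    x=np.linalg.solve(A,b); return x,max(np.linalg.norm(P@(x-o)) for o,P in L)
def proj(cal,X):
    R=np.array(cal['R']);c=R@np.array(X)+np.array(cal['t']);s=c[:2]/c[2];s=s*(1+cal['k1']*(s@s))
    return np.array([cal['fx']*s[0]+cal['cx'],cal['fy']*s[1]+cal['cy']])
def st():
    o=ctrl.get_obs();print('t',round(o['t'],2),'tcp',np.round(o['tool_pos'],4),'F',np.round(o['contact_force'],1),'open',round(o['opening'],4),'gf',o['grip_force']);return o
def go(pos,yaw):
    """shift (cm) and turn in the tool frame to reach world pos with tool down, closing axis y at yaw (mod pi)"""
    o=ctrl.get_obs();R=Ro.from_rotvec(o['tool_rot'])
    best=None
    for k in (0,1,2,3):
        y=yaw+np.pi*(k-1)
        yv=np.array([np.cos(y),np.sin(y),0]);z=np.array([0,0,-1.]);x=np.cross(yv,z)
        T=(R.inv()*Ro.from_matrix(np.c_[x,yv,z])).as_rotvec()
        if best is None or np.linalg.norm(T)<np.linalg.norm(best): best=T
    print('shift cm',np.round(R.inv().apply(np.array(pos)-o['tool_pos'])*100,2),'turn',np.round(best,3),'q6',round(o['q'][5],2))
E
python3 - <<'E'
from h import *
st()
o=ctrl.get_obs();print(np.round(Ro.from_rotvec(o['tool_rot']).as_matrix(),2).tolist())
for c in ('top','side','wrist'):
    im=ctrl.get_image(c);cv2.imwrite(f'pics/{c}0.png',im)
    cal=ctrl.calibration(c);print(c,cal['fx'],np.round(-np.array(cal['R']).T@np.array(cal['t']),3))
    for q,z in (('lever',0),('lever_grip',.01),('valve',0),('stem_foot',.113),('mouse',0),('wash_bottle',0),('wafer_box',0),('wrench',0)):
        for r in ctrl.landmark_of(c,q)[:4]: print(' ',q,round(r['score'],2),np.round(r['position'],1),np.round(atz(cal,r['position'],z)[:2],3))
a=cv2.imread('pics/top0.png');b=cv2.imread('pics/side0.png')
cv2.imwrite('pics/side0b.png',cv2.resize(b,(768,576)));cv2.imwrite('pics/top0b.png',cv2.resize(a,(768,576),interpolation=cv2.INTER_CUBIC))
E
```

```text
t 0.0 tcp [ 0.2528 -0.5709  0.2301] F [ 0.6 -0.3  0.4] open 0.085 gf 0.0
[[0.91, 0.4, -0.0], [0.4, -0.91, 0.0], [0.0, -0.0, -1.0]]
top 357.7719910555233 [ 0.476 -0.023  1.262]
  lever 0.9 [329.9 224.5] [ 0.499 -0.25 ]
  lever 0.72 [306.7 265.4] [ 0.358 -0.167]
  lever 0.68 [285.4 225.6] [ 0.496 -0.094]
  lever_grip 0.83 [329.5 260.3] [ 0.376 -0.244]
  lever_grip 0.76 [322.9 186.1] [ 0.634 -0.226]
  lever_grip 0.64 [269.9 198.4] [ 0.591 -0.04 ]
  valve 0.68 [199.9 225.1] [0.498 0.207]
  stem_foot 0.53 [195.5 226.6] [0.492 0.2  ]
  stem_foot 0.32 [201.4 226.2] [0.493 0.181]
  mouse 0.8 [411.  236.1] [ 0.459 -0.531]
  wash_bottle 0.56 [111.4 258.3] [0.385 0.512]
  wafer_box 0.94 [288.6 141.8] [ 0.796 -0.108]
  wafer_box 0.48 [193.5 228. ] [0.488 0.229]
  wrench 0.72 [216.3 149.3] [0.77  0.152]
side 354.13299747825533 [0.44  0.836 1.023]
  lever 0.89 [278.8 193.8] [ 0.51  -0.101]
  lever 0.61 [282.3 172.3] [ 0.509 -0.223]
  lever 0.46 [319.7 185.1] [ 0.353 -0.17 ]
  lever_grip 0.84 [254.5 202.2] [ 0.596 -0.036]
  lever_grip 0.72 [314.6 173.4] [ 0.377 -0.224]
  lever_grip 0.68 [255.4 169. ] [ 0.62  -0.217]
  valve 0.65 [273.3 261. ] [0.495 0.203]
  stem_foot 0.37 [273.7 240.6] [0.496 0.201]
  mouse 0.72 [296.9 128.8] [ 0.471 -0.526]
  mouse 0.17 [190.5 238.1] [0.794 0.153]
  wash_bottle 0.88 [301.3 368.7] [0.382 0.521]
  wash_bottle 0.21 [193.2 238.6] [0.784 0.153]
  wafer_box 0.85 [205.9 187.9] [ 0.801 -0.092]
  wrench 0.84 [192.  239.4] [0.787 0.157]
wrist 326.9842672842812 [ 0.331 -0.537  0.374]
```

View pics/top0b.png

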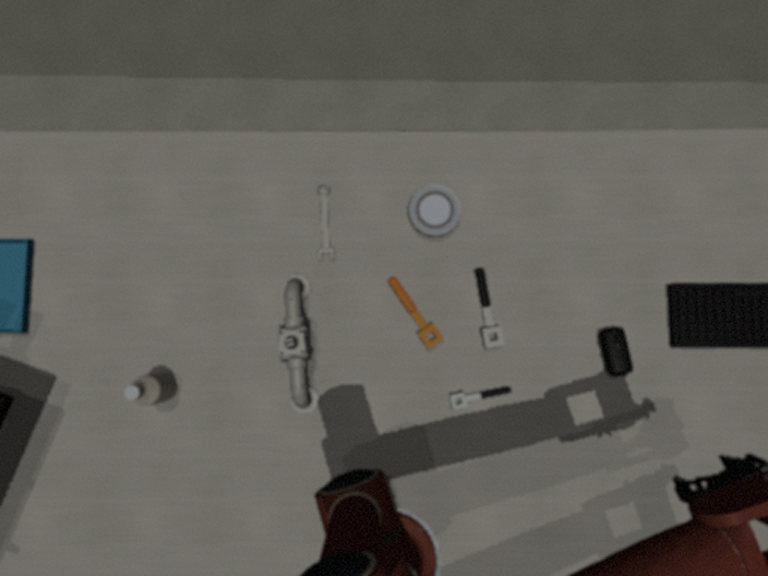

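View pics/side0b.png

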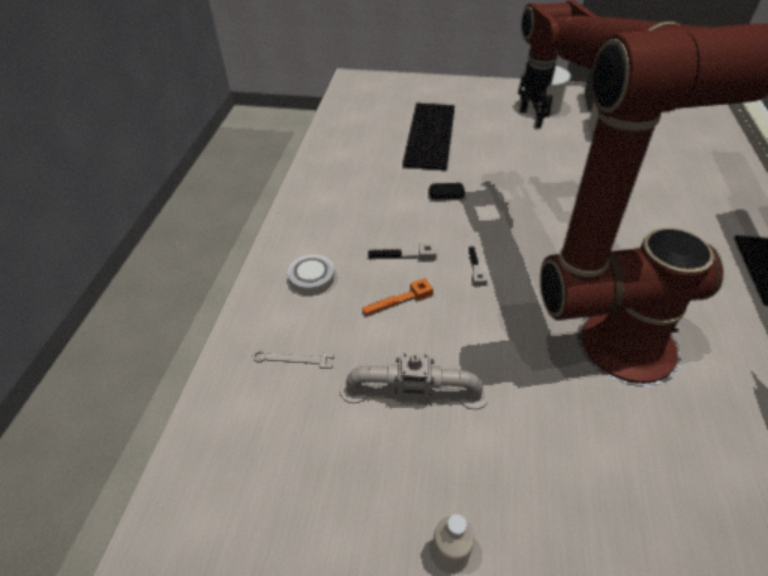

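The top picture shows three lever look-alikes (picture pixels): an orange one at (430,335), a black-gripped lever with a large hub at (492,336), and a small black-gripped one at (458,400). The lever I want is the large one: hub at top (330,224), near world (0.50,-0.25), with its grip towards +x. The valve is at (293,342), its pipe roughly along world x. The side view agrees.

```bash
python3 - <<'E'
from h import *
o=ctrl.get_obs();cal=ctrl.calibration('wrist');R=Ro.from_rotvec(o['tool_rot']).as_matrix()
c=-np.array(cal['R']).T@np.array(cal['t'])
print('cam in tool',np.round(R.T@(c-o['tool_pos']),4),'axes',np.round((R.T@np.array(cal['R']).T),3).tolist())
go([.416,-.263,.23],.15-np.pi/2)
E
```

```text
cam in tool [ 0.0854 -0.     -0.1423] axes [[-0.0, -0.945, -0.326], [1.0, -0.001, 0.001], [-0.001, -0.326, 0.945]]
shift cm [ 27.39 -21.61   0.13] turn [ 0.    -0.     0.267] q6 -0.12
```

```bash
python3 -m handwheel '[[[7.5,-3.8,0],[0,0,-0.05]],[[15,-7.5,0],[0,0,-0.1]],[[22,-11,0],[0,0,-0.15]],[[27,-13.5,0],[0,0,-0.2]],[[27,-13.5,0],[0,0,-0.2]]]' -1; python3 - <<'E'
from h import *
st();go([.52,-.247,.23],.15-np.pi/2)
E
```

```text
t: 1.98
tool_pos: [0.4464, -0.3368, 0.2316]
tool_rot: [2.992, 0.955, 0.001]
contact_force: [-0.8, -0.6, 0.0]
opening: 0.0853
grip_force: 0.0
t 1.98 tcp [ 0.4464 -0.3368  0.2316] F [-0.8 -0.6  0. ] open 0.0853 gf 0.0
shift cm [11.2  -3.06  0.16] turn [ 0.001 -0.     0.468] q6 0.17
```

```bash
python3 -m handwheel '[[[5,-1.5,0],[0,0,0.15]],[[10,-3,0],[0,0,0.32]],[[11.2,-3.1,0],[0,0,0.47]],[[11.2,-3.1,0],[0,0,0.47]],[[11.2,-3.1,0],[0,0,0.47]]]'; python3 - <<'E'
from h import *
st()
im=ctrl.get_image('wrist');cal=ctrl.calibration('wrist')
cv2.imwrite('pics/w1.png',cv2.resize(im,(768,576),interpolation=cv2.INTER_CUBIC));np.save('w1.npy',im)
for q,z in (('lever',0),('lever_grip',.01)):
    for r in ctrl.landmark_of('wrist',q)[:4]: print(' ',q,round(r['score'],2),np.round(r['position'],1),np.round(atz(cal,r['position'],z)[:2],4))
E
```

```text
t: 2.6
tool_pos: [0.5183, -0.2492, 0.2313]
tool_rot: [3.133, 0.233, -0.0]
contact_force: [0.2, -0.5, 0.3]
opening: 0.0854
grip_force: 0.0
t 2.6 tcp [ 0.5183 -0.2492  0.2313] F [ 0.2 -0.5  0.3] open 0.0854 gf 0.0
  lever 0.82 [243.4 172.6] [ 0.4983 -0.2384]
  lever 0.7 [123.1 148.8] [ 0.5063 -0.0961]
  lever 0.67 [164.1 265.2] [ 0.3582 -0.1522]
  lever_grip 0.93 [60.5 55.4] [ 0.5994 -0.0315]
  lever_grip 0.81 [240.6  67.9] [ 0.613  -0.2201]
  lever_grip 0.73 [238.  267.2] [ 0.3759 -0.2484]
```

View pics/w1.png

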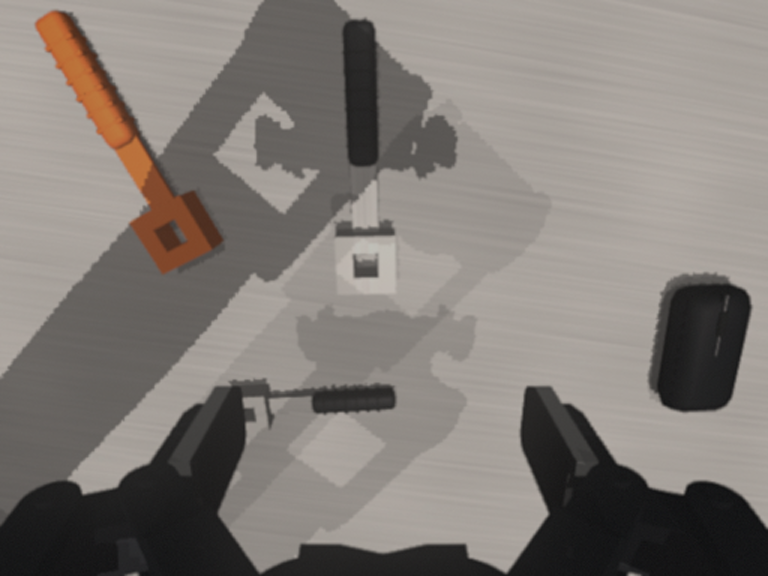

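The close wrist view confirms the choice: large bright hub at (365,265) with the black grip straight up at (361,95). The orange one is at (175,235) and the small one at (255,400).

```bash
python3 - <<'E'
from h import *
im=np.load('w1.npy');cal=ctrl.calibration('wrist');T=ctrl.calibration('top');S=ctrl.calibration('side')
print('tri hub',tri([(cal,[243.4,172.6]),(T,[329.9,224.5]),(S,[282.3,172.3])]),'grip',tri([(cal,[240.6,67.9]),(T,[322.9,186.1]),(S,[255.4,169.])]))
g=cv2.cvtColor(im,cv2.COLOR_BGR2GRAY)
roi=g[145:205,215:275]
m=np.zeros_like(g);m[154:205,215:275]=(g[154:205,215:275]>g[100:300,280:400].mean()+15)
cs=max(cv2.findContours(m,0,1)[0],key=cv2.contourArea);r=cv2.minAreaRect(cs);print('hub rect',r)
W=np.array([atz(cal,p,.028) for p in cv2.boxPoints(r)]);print(np.round(W,4).tolist(),'centre',W.mean(0),'sides',[round(np.linalg.norm(W[i]-W[i-1]),4) for i in range(4)])
# grip: dark
k=np.zeros_like(g);k[10:112,222:256]=g[10:112,222:256]<45
cs=max(cv2.findContours(k,0,1)[0],key=cv2.contourArea);r2=cv2.minAreaRect(cs);print('grip rect',r2)
G=np.array([atz(cal,p,.018) for p in cv2.boxPoints(r2)]);d=G.mean(0)-W.mean(0);print('grip c',G.mean(0),'dist',np.linalg.norm(d[:2]),'yaw',np.arctan2(d[1],d[0]),[round(np.linalg.norm(G[i]-G[i-1]),4) for i in range(4)])
go([*W.mean(0)[:2],.10],np.arctan2(d[1],d[0])-np.pi/2)
cv2.imwrite('pics/c1.png',cv2.resize(im[140:210,205:285],None,fx=7,fy=7,interpolation=cv2.INTER_NEAREST))
E
```

```text
tri hub (array([ 0.50143033, -0.24348871, -0.01312932]), np.float64(0.009596052824028728)) grip (array([ 0.62275883, -0.22252164,  0.00776998]), np.float64(0.012118548896100367))
hub rect ((249.0, 177.0), (38.0, 50.0), 90.0)
[[0.5192, -0.2154, 0.028], [0.5271, -0.2688, 0.028], [0.4841, -0.2759, 0.028], [0.476, -0.2204, 0.028]] centre [ 0.50159717 -0.24515403  0.028     ] sides [np.float64(0.0435), np.float64(0.054), np.float64(0.0435), np.float64(0.0561)]
grip rect ((240.35069274902344, 61.96849822998047), (94.416748046875, 19.801239013671875), 87.87889862060547)
grip c [ 0.61673386 -0.2198752   0.018     ] dist 0.1178790755978655 yaw 0.21612570080378418 [np.float64(0.0905), np.float64(0.0194), np.float64(0.0905), np.float64(0.021)]
shift cm [-1.57 -0.66 13.13] turn [ 0.    0.   -0.07] q6 0.85
```

View pics/c1.png

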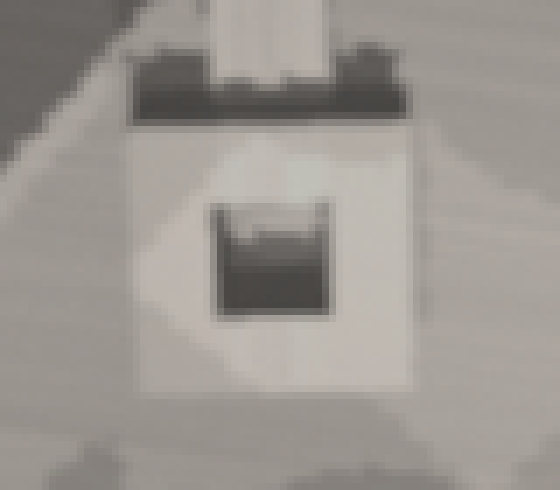

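Crop: the hub's top face spans full-image columns 224–264 and rows 158–196, so its centre is at (243.6,176.9), with the square hole at its middle.

```bash
python3 - <<'E'
from h import *
cal=ctrl.calibration('wrist');h=atz(cal,[243.6,176.9],.028);g=atz(cal,[240.35,61.97],.016);d=g-h;y=np.arctan2(d[1],d[0]);print(h,y,np.hypot(*d[:2]))
for a,b in (((223.9,158.5),(263.6,158.5)),((224.3,196.4),(264,196.4))): print(np.linalg.norm(atz(cal,a,.028)-atz(cal,b,.028)))
print('tool yaw',2*np.arctan2(*ctrl.get_obs()['tool_rot'][[1,0]]) if 0 else ctrl.get_obs()['tool_rot'])
go([h[0],h[1],.06],y-np.pi/2)
E
```

```text
[ 0.501262   -0.23920763  0.028     ] 0.1665447530652665 0.11887153843129468
0.0428633418053105
0.044563184604132416
tool yaw [ 3.13313753e+00  2.29819048e-01 -2.16445530e-04]
shift cm [-1.52 -1.26 17.13] turn [ 0.    0.   -0.02] q6 0.85
```

```bash
python3 -m handwheel '[[[-1.0,-0.8,5],[0,0,-0.02]],[[-1.5,-1.25,10],[0,0,-0.02]],[[-1.5,-1.25,15],[0,0,-0.02]],[[-1.5,-1.25,19],[0,0,-0.02]],[[-1.5,-1.25,19],[0,0,-0.02]]]' -1; python3 - <<'E'
from h import *
st()
im=ctrl.get_image('wrist');cv2.imwrite('pics/w2.png',im)
go([.5013,-.2392,0.0],.1665-np.pi/2)
E
```

```text
t: 3.38
tool_pos: [0.4988, -0.2372, 0.0375]
tool_rot: [-3.126, -0.26, 0.01]
contact_force: [0.8, 0.3, -0.7]
opening: 0.0853
grip_force: 0.0
t 3.38 tcp [ 0.4988 -0.2372  0.0375] F [ 0.8  0.3 -0.7] open 0.0853 gf 0.0
shift cm [0.04 0.09 4.04] turn [-0.002  0.002 -0.   ] q6 0.83
```

View pics/w2.png

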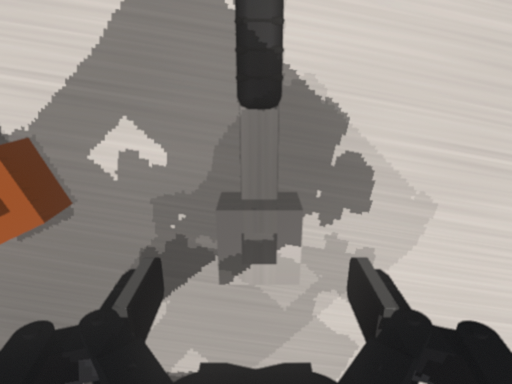

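Wrist view from 4 cm: hub top at columns 217–301, rows 209–284, centred between the fingers (161 and 348) with both sides clear.

```bash
python3 - <<'E'
from h import *
cal=ctrl.calibration('wrist')
c=np.mean([atz(cal,p,.028) for p in ((217,209),(301,209),(302,284),(217,284))],0);print(c)
st();go([c[0],c[1],-.002],.1665-np.pi/2)
E
```

```text
[ 0.50208099 -0.24031208  0.028     ]
t 3.42 tcp [ 0.5009 -0.2384  0.0404] F [ 0.3 -0.3  0.6] open 0.0853 gf 0.0
shift cm [0.09 0.21 4.24] turn [-0.002  0.002 -0.   ] q6 0.83
```

```bash
python3 -m handwheel '[[[0.1,0.2,2],[0,0,0]],[[0.1,0.2,3.5],[0,0,0]],[[0.1,0.2,4.0],[0,0,0]],[[0.1,0.2,4.0],[0,0,0]]]' -1;python3 -m handwheel '[[[0,0,0],[0,0,0]],[[0,0,0],[0,0,0]],[[0,0,0],[0,0,0]],[[0,0,0],[0,0,0]],[[0,0,0],[0,0,0]]]' 1 80
```

```text
t: 3.92
tool_pos: [0.5031, -0.2401, 0.0009]
tool_rot: [-3.13, -0.262, 0.001]
contact_force: [1.1, 0.5, -0.1]
opening: 0.0851
grip_force: 0.0
t: 4.55
tool_pos: [0.504, -0.2407, 0.0022]
tool_rot: [3.13, 0.262, 0.002]
contact_force: [-0.2, 1.2, 5.7]
opening: 0.0427
grip_force: 83.6
```

```bash
python3 -m handwheel '[[[0,0,-3],[0,0,0]],[[0,0,-9],[0,0,0]],[[0,0,-15],[0,0,0]],[[0,0,-21],[0,0,0]],[[0,0,-21],[0,0,0]]]'; python3 - <<'E'
from h import *
st();go([.42,.16,.22],.1665)
im=ctrl.get_image('wrist');cv2.imwrite('pics/w3.png',im)
E
```

```text
t: 5.18
tool_pos: [0.5057, -0.2419, 0.217]
tool_rot: [3.124, 0.261, 0.013]
contact_force: [-0.6, -1.4, -4.0]
opening: 0.0424
grip_force: 83.0
t 5.17 tcp [ 0.5057 -0.2419  0.217 ] F [-0.6 -1.4 -4. ] open 0.0424 gf 82.96003818511963
shift cm [ -1.77 -41.05  -0.61] turn [ 0.011 -0.    -1.571] q6 0.83
```

View pics/w3.png

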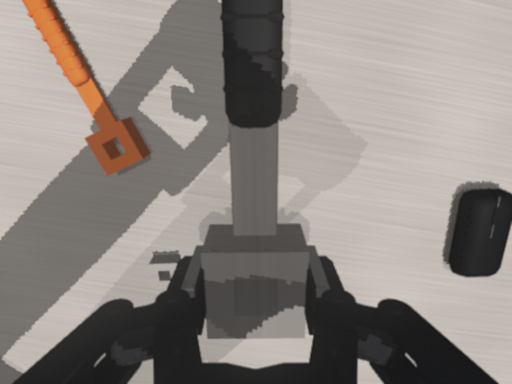

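Wrist view after lifting: hub held between the pads (top face cols 202–308, rows 252–338), with bar and grip straight ahead of the tool. The grasp is good.

```bash
python3 -m handwheel '[[[0,-5,-0.5],[0,0,-0.18]],[[-0.5,-11,-0.5],[0,0,-0.36]],[[-1,-17,-0.5],[0,0,-0.54]],[[-1.5,-23,-0.5],[0,0,-0.72]],[[-2,-29,-0.5],[0,0,-0.9]]]'; python3 - <<'E'
from h import *
st();go([.41,.17,.22],1.7-np.pi/2)
E
```

```text
t: 5.85
tool_pos: [0.4327, 0.0441, 0.2119]
tool_rot: [-2.698, -1.602, 0.009]
contact_force: [0.8, -0.0, -4.2]
opening: 0.0424
grip_force: 82.9
t 5.85 tcp [0.4327 0.0441 0.2119] F [ 0.8 -0.  -4.2] open 0.0424 gf 82.92594194412231
shift cm [ 9.97 -8.02 -0.78] turn [-0.007  0.001 -0.628] q6 0.43
```

```bash
python3 -m handwheel '[[[4,-3,-0.8],[0,0,-0.17]],[[8,-6,-0.8],[0,0,-0.35]],[[9.9,-8,-0.8],[0,0,-0.52]],[[9.9,-8,-0.8],[0,0,-0.63]],[[9.9,-8,-0.8],[0,0,-0.63]]]'; cat > look.py <<'E'
import sys
from h import *
n=sys.argv[1]
st();im=ctrl.get_image('wrist');cal=ctrl.calibration('wrist');o=ctrl.get_obs()
cv2.imwrite(f'pics/{n}.png',im);np.savez(f'{n}.npz',im=im,fx=cal['fx'],fy=cal['fy'],cx=cal['cx'],cy=cal['cy'],k1=cal['k1'],R=cal['R'],t=cal['t'],tp=o['tool_pos'],tr=o['tool_rot'])
for r in ctrl.landmark_of('wrist','stem_foot')[:2]: print(round(r['score'],2),np.round(r['position'],1),np.round(atz(cal,r['position'],.113),4))
E
python3 look.py vB; python3 - <<'E'
from h import *
go([.575,.17,.22],1.7-np.pi/2)
E
```

```text
t: 6.48
tool_pos: [0.4113, 0.1676, 0.2204]
tool_rot: [-2.075, -2.354, 0.009]
contact_force: [-0.5, 0.1, -4.5]
opening: 0.0425
grip_force: 83.2
t 6.47 tcp [0.4113 0.1676 0.2204] F [-0.5  0.1 -4.5] open 0.0425 gf 83.22435736656189
0.88 [358.3 157.4] [0.4894 0.2045 0.113 ]
shift cm [-1.74 16.2   0.11] turn [-0.004  0.001 -0.005] q6 0.09
```

View pics/vB.png

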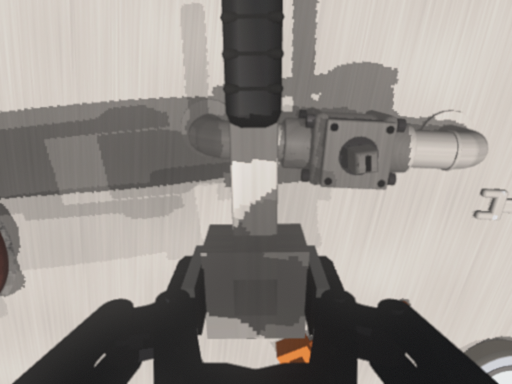

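View B shows the valve with its stem at about (362,156), dark slot roughly upright in the picture, pipe level; the lever does not cover it.

```bash
python3 -m handwheel '[[[0,5,0],[0,0,0]],[[-1,11,0],[0,0,0]],[[-1.8,16.2,0],[0,0,0]],[[-1.8,16.2,0],[0,0,0]],[[-1.8,16.2,0],[0,0,0]]]'; python3 look.py vA; python3 - <<'E'
from h import *
A=np.load('vA.npz');B=np.load('vB.npz')
a=A['im'];b=B['im']
p=proj(A,[.4894,.2045,.125]);print(p)
u,v=int(p[0]),int(p[1])
ca=a[v-45:v+45,u-48:u+48];cb=b[112:202,310:406];print('origin A',u-48,v-45)
cv2.imwrite('pics/c2.png',cv2.resize(np.hstack([ca,cb]),None,fx=4,fy=4,interpolation=cv2.INTER_NEAREST))
E
```

```text
t: 7.2
tool_pos: [0.5756, 0.1696, 0.2228]
tool_rot: [-2.078, -2.354, 0.003]
contact_force: [0.4, -0.6, -2.6]
opening: 0.0424
grip_force: 83.6
t 7.2 tcp [0.5756 0.1696 0.2228] F [ 0.4 -0.6 -2.6] open 0.0424 gf 83.63717079162598
0.83 [147.6 133.2] [0.4883 0.2051 0.113 ]
[143.98891539 136.67516106]
origin A 95 91
```

View pics/c2.png

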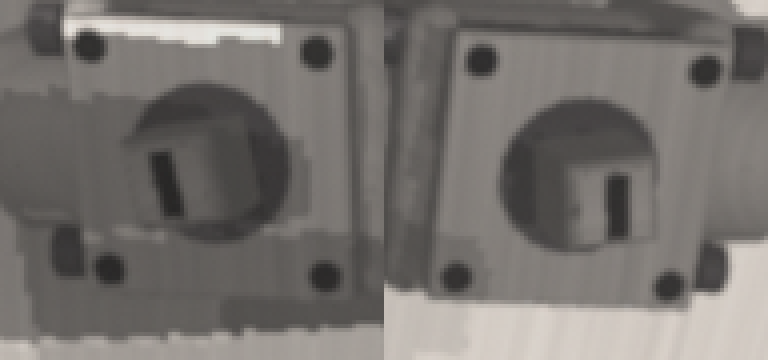

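Crops of both views: the slot's middle is at A (136.6,136.9) and B (368.6,163.9), the pad's four bolts are clear, and the slot lies nearly across the pipe.

```bash
python3 - <<'E'
from h import *
A=np.load('vA.npz');B=np.load('vB.npz')
fa=lambda p:np.array(p)/4+[95,91]-.4
fb=lambda p:(np.array(p)-[384,0])/4+[310,112]-.4
print('slot',tri([(A,fa([166.5,184])),(B,fb([618.5,207.5]))]))
print('foot net',tri([(A,[147.6,133.2]),(B,[358.3,157.4])]))
bA=[(90,46),(317,52),(325,277),(110,268)];bB=[(481,60),(705,71),(669,287),(456,277)]
P=[tri([(A,fa(p)),(B,fb(q))]) for p,q in zip(bA,bB)]
X=np.array([p[0] for p in P]);print(np.round(X,4).tolist(),[round(p[1],4) for p in P],'mean',X.mean(0))
for V,f,q in ((A,fa,bA),(B,fb,bB)):
    print('pad centre at .113',np.mean([atz(V,f(p),.113) for p in q],0), 'pipe yaw',[round(float(np.arctan2(*(e[[1,0]]))),3) for e in (atz(V,f(q[1]),.113)-atz(V,f(q[0]),.113),atz(V,f(q[2]),.113)-atz(V,f(q[3]),.113))])
for V,f,t,b,c in ((A,fa,(160,152),(173.5,216),(166.5,184)),(B,fb,(617,175),(619.5,240),(618.5,207.5))):
    d=atz(V,f(t),.137)-atz(V,f(b),.137);print('slot c at .137',atz(V,f(c),.137),'yaw',np.arctan2(d[1],d[0]),np.hypot(*d[:2]))
# hub in hand
for V in (A,B):
    R=Ro.from_rotvec(V['tr']).as_matrix();tp=V['tp'];z=tp[2]+.0258
    W=np.array([atz(V,p,z) for p in ((202,252),(308,252),(306,338),(206,338))])
    L=(W-tp)@R
    print('hub in tool',np.round(L*1000,1).tolist(),'mean',np.round(L.mean(0)*1000,1))
    f=(atz(V,(252.5,80),tp[2]+.010-.002)-tp)@R;print('grip pt',np.round(f*1000,1))
    print('tool x yaw',np.arctan2(R[1,0],R[0,0]),'tool z',np.round(R[:,2],4))
E
```

```text
slot (array([0.4883986 , 0.20637088, 0.13898064]), np.float64(0.00039425672783226375))
foot net (array([0.48882213, 0.20508345, 0.1146455 ]), np.float64(0.0003072143930294646))
[[0.4653, 0.2258, 0.1142], [0.5079, 0.2295, 0.1146], [0.5115, 0.1867, 0.1148], [0.4689, 0.1832, 0.1142]] [np.float64(0.0002), np.float64(0.0004), np.float64(0.0004), np.float64(0.0003)] mean [0.48839149 0.20632087 0.11446784]
pad centre at .113 [0.48797499 0.20636048 0.113     ] pipe yaw [0.092, 0.079]
pad centre at .113 [0.4889401  0.20573228 0.113     ] pipe yaw [0.081, 0.077]
slot c at .137 [0.48774609 0.20636117 0.137     ] yaw 1.793127772918991 0.011329943189641591
slot c at .137 [0.48918564 0.20556464 0.137     ] yaw 1.8430156081646643 0.012034116420022329
hub in tool [[19.0, -20.2, -25.8], [19.0, 22.5, -25.8], [-24.9, 24.1, -25.8], [-24.9, -20.9, -25.8]] mean [ -3.    1.4 -25.8]
grip pt [84.7  0.2 -8. ]
tool x yaw 1.6956981689424595 tool z [-1.7e-03 -2.0e-04 -1.0e+00]
hub in tool [[19.0, -20.3, -25.7], [19.1, 22.5, -25.9], [-24.9, 24.1, -25.9], [-25.0, -21.0, -25.7]] mean [ -3.    1.3 -25.8]
grip pt [84.7  0.2 -8.1]
tool x yaw 1.6949799103266912 tool z [-0.0053 -0.0014 -1.    ]
```

Stem at (0.4884, 0.2063) with slot top at 0.139 and pad at 0.1145 (stated 0.137 and 0.113, so heights agree). Slot yaw is 1.82, pipe yaw 0.08, so joint ≈ 0.17. Next I place the hub above the stem.

```bash
python3 - <<'E'
from h import *
go([.4863,.2089,.155],1.81-np.pi/2)
E
```

```text
shift cm [ 4.97 -8.34  6.91] turn [-0.001 -0.    -0.114] q6 0.04
```

```bash
python3 -m handwheel '[[[2.5,-4,0],[0,0,-0.11]],[[5,-8.3,0],[0,0,-0.114]],[[5,-8.3,3],[0,0,-0.114]],[[5,-8.3,5.5],[0,0,-0.114]],[[5,-8.3,5.5],[0,0,-0.114]]]'; python3 -m handwheel '[[[0,0,0],[0,0,0]],[[0,0,0],[0,0,0]]]' >/dev/null; python3 - <<'E'
from h import *
st();go([.4863,.2089,.145],1.81-np.pi/2)
im=ctrl.get_image('side');cal=ctrl.calibration('side');p=proj(cal,[.488,.206,.14]);u,v=map(int,p)
cv2.imwrite('pics/s1.png',cv2.resize(im[v-45:v+45,u-60:u+60],None,fx=6,fy=6,interpolation=cv2.INTER_CUBIC))
E
```

```text
t: 7.92
tool_pos: [0.485, 0.209, 0.1673]
tool_rot: [-1.938, -2.47, 0.005]
contact_force: [0.3, -0.1, -3.4]
opening: 0.0424
grip_force: 83.7
t 8.18 tcp [0.4885 0.2096 0.1713] F [-0.9  0.  -3. ] open 0.0425 gf 83.69441628456116
shift cm [-0.01 -0.24  2.63] turn [ 0.003 -0.     0.001] q6 0.03
```

View pics/s1.png

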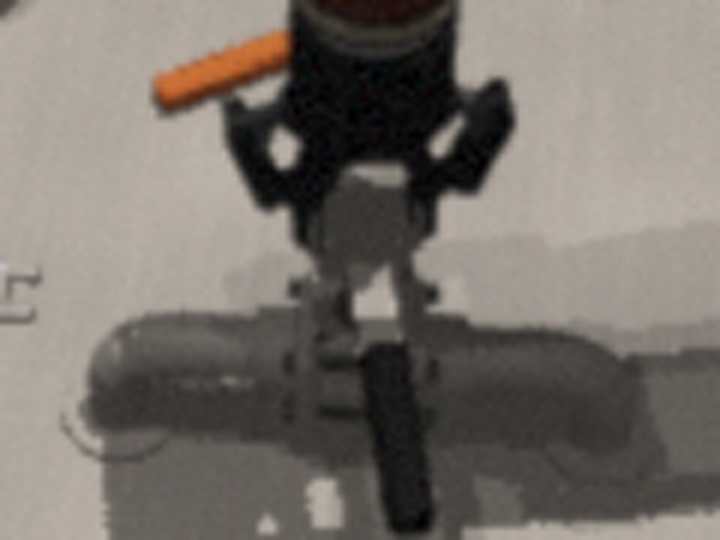

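Side crop: the hub hangs above the stem, lever towards the camera (+y) across the pipe. I'll let the arm settle and read the pose repeatedly.

```bash
for i in 1 2 3 4; do python3 -m handwheel '[[[0,0,0],[0,0,0]]]' | sed -n 2,3p; done; python3 - <<'E'
from h import *
go([.4863,.2089,.145],1.81-np.pi/2)
E
```

```text
tool_pos: [0.4881, 0.2094, 0.1702]
tool_rot: [1.939, 2.471, 0.002]
tool_pos: [0.4878, 0.2094, 0.1696]
tool_rot: [1.94, 2.471, 0.0]
tool_pos: [0.4876, 0.2094, 0.1693]
tool_rot: [-1.94, -2.471, 0.0]
tool_pos: [0.4876, 0.2094, 0.1692]
tool_rot: [-1.939, -2.471, 0.0]
shift cm [-0.01 -0.13  2.42] turn [-0.    -0.     0.001] q6 0.03
```

```bash
python3 -m handwheel '[[[0,-0.13,1],[0,0,0]],[[0,-0.13,2.2],[0,0,0]],[[0,-0.13,2.4],[0,0,0]],[[0,-0.13,2.4],[0,0,0]],[[0,-0.13,2.4],[0,0,0]]]' >/dev/null;  python3 -m handwheel '[[[0,0,0],[0,0,0]],[[0,0,0],[0,0,0]],[[0,0,0],[0,0,0]],[[0,0,0],[0,0,0]],[[0,0,0],[0,0,0]]]'; python3 - <<'E'
from h import *
go([.4863,.2089,.137],1.81-np.pi/2)
E
```

```text
t: 9.98
tool_pos: [0.4863, 0.2091, 0.1453]
tool_rot: [1.94, 2.471, 0.0]
contact_force: [-0.4, 0.5, -3.5]
opening: 0.0426
grip_force: 83.9
shift cm [-0.02 -0.01  0.83] turn [ 0.    -0.     0.001] q6 0.03
```

Spot on laterally. Lowering slowly while watching force.

```bash
python3 -m handwheel '[[[0,0,0.3],[0,0,0]],[[0,0,0.6],[0,0,0]],[[0,0,0.8],[0,0,0]],[[0,0,0.8],[0,0,0]],[[0,0,0.8],[0,0,0]]]' | sed -n 2,4p;  python3 -m handwheel '[[[0,0,0.15],[0,0,0]],[[0,0,0.3],[0,0,0]],[[0,0,0.4],[0,0,0]],[[0,0,0.4],[0,0,0]],[[0,0,0.4],[0,0,0]]]'| sed -n 2,4p
```

```text
tool_pos: [0.4864, 0.2091, 0.1374]
tool_rot: [1.939, 2.471, 0.0]
contact_force: [-0.8, 0.4, -3.9]
tool_pos: [0.4863, 0.2091, 0.1333]
tool_rot: [1.939, 2.471, 0.0]
contact_force: [0.6, -0.9, -4.8]
```

```bash
for i in 1 2; do python3 -m handwheel '[[[0,0,0.15],[0,0,0]],[[0,0,0.3],[0,0,0]],[[0,0,0.4],[0,0,0]],[[0,0,0.4],[0,0,0]],[[0,0,0.4],[0,0,0]]]'| sed -n 2,4p; done
```

```text
tool_pos: [0.4863, 0.209, 0.1293]
tool_rot: [1.94, 2.471, -0.0]
contact_force: [-0.8, -0.6, -2.9]
tool_pos: [0.4864, 0.2091, 0.1253]
tool_rot: [1.94, 2.471, 0.0]
contact_force: [-0.4, -0.4, -3.8]
```

```bash
python3 -m handwheel '[[[0,0,0.2],[0,0,0]],[[0,0,0.4],[0,0,0]],[[0,0,0.6],[0,0,0]],[[0,0,0.7],[0,0,0]],[[0,0,0.7],[0,0,0]]]'| sed -n 2,4p; python3 -m handwheel '[[[0,0,0.1],[0,0,0]],[[0,0,0.2],[0,0,0]],[[0,0,0.3],[0,0,0]],[[0,0,0.3],[0,0,0]],[[0,0,0.3],[0,0,0]]]'| sed -n 2,4p
```

```text
tool_pos: [0.4862, 0.209, 0.1182]
tool_rot: [-1.939, -2.471, 0.0]
contact_force: [-0.9, 0.4, -4.4]
tool_pos: [0.4863, 0.209, 0.1153]
tool_rot: [-1.94, -2.471, 0.0]
contact_force: [0.8, 0.8, -3.5]
```

```bash
python3 -m handwheel '[[[0,0,0.1],[0,0,0]],[[0,0,0.2],[0,0,0]],[[0,0,0.2],[0,0,0]],[[0,0,0.2],[0,0,0]]]'| sed -n 2,4p; python3 -m handwheel '[[[0,0,0.1],[0,0,0]],[[0,0,0.1],[0,0,0]],[[0,0,0.1],[0,0,0]]]'| sed -n 2,4p
```

```text
tool_pos: [0.4867, 0.2092, 0.1152]
tool_rot: [1.939, 2.471, 0.0]
contact_force: [-5.3, -1.7, 6.5]
tool_pos: [0.4867, 0.2092, 0.1152]
tool_rot: [1.939, 2.471, 0.0]
contact_force: [-6.7, -2.7, 12.1]
```

Contact at TCP z 0.115: fully home as expected. I'll release to let it settle, look, then regrip for the turn.

```bash
python3 -m handwheel '[[[0,0,-0.2],[0,0,0]],[[0,0,-0.2],[0,0,0]],[[0,0,-0.2],[0,0,0]],[[0,0,-0.2],[0,0,0]],[[0,0,-0.2],[0,0,0]]]' -0.6; python3 look.py v5; python3 - <<'E'
from h import *
go([.4863,.2090,.1155],1.81-np.pi/2)
E
```

```text
t: 15.22
tool_pos: [0.4863, 0.209, 0.1141]
tool_rot: [-1.939, -2.471, 0.0]
contact_force: [-0.2, -0.3, 0.5]
opening: 0.0684
grip_force: 0.0
t 15.22 tcp [0.4863 0.209  0.1141] F [-0.2 -0.3  0.5] open 0.0684 gf 0.0
shift cm [-0.01  0.   -0.13] turn [-0.    -0.     0.001] q6 0.03
```

View pics/v5.png

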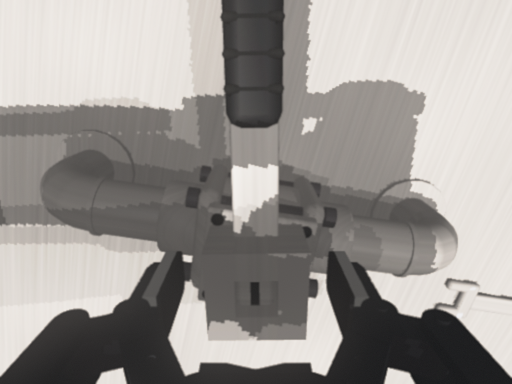

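The stem shows inside the hub's hole at (255,293), slot along the lever, hub flat and clear of the open fingers: seated. Next I shift 3 mm back, rise 4 mm, regrip and turn.

```bash
python3 -m handwheel '[[[-0.3,0,-0.4],[0,0,0]],[[-0.3,0,-0.4],[0,0,0]],[[-0.3,0,-0.4],[0,0,0]],[[-0.3,0,-0.4],[0,0,0]]]' -0.6 | sed -n 2,6p;  python3 -m handwheel '[[[0,0,0],[0,0,0]],[[0,0,0],[0,0,0]],[[0,0,0],[0,0,0]],[[0,0,0],[0,0,0]]]' 1 45; python3 -m handwheel '[[[0,0,0],[0,0,-0.1]],[[0,0,0],[0,0,-0.2]],[[0,0,0],[0,0,-0.3]],[[0,0,0],[0,0,-0.4]],[[0,0,0],[0,0,-0.4]]]'
```

```text
tool_pos: [0.487, 0.2061, 0.1182]
tool_rot: [-1.94, -2.471, 0.0]
contact_force: [-0.3, -0.5, 0.2]
opening: 0.0679
grip_force: 0.0
t: 16.32
tool_pos: [0.4872, 0.2062, 0.1185]
tool_rot: [1.939, 2.471, 0.001]
contact_force: [0.0, -0.2, 1.2]
opening: 0.0434
grip_force: 48.0
t: 16.95
tool_pos: [0.4866, 0.2062, 0.1185]
tool_rot: [-1.411, -2.806, 0.001]
contact_force: [-2.9, 0.2, 3.7]
opening: 0.0431
grip_force: 48.4
```

```bash
python3 -m handwheel '[[[0,0,0],[0,0,-0.1]],[[0,0,0],[0,0,-0.2]],[[0,0,0],[0,0,-0.3]],[[0,0,0],[0,0,-0.4]],[[0,0,0],[0,0,-0.5]]]'; python3 -m handwheel '[[[0,0,0],[0,0,-0.1]],[[0,0,0],[0,0,-0.2]],[[0,0,0],[0,0,-0.3]],[[0,0,0],[0,0,-0.4]],[[0,0,0],[0,0,-0.4]]]'; python3 - <<'E'
from h import *
o=ctrl.get_obs();R=Ro.from_rotvec(o['tool_rot']).as_matrix();print(np.arctan2(R[1,0],R[0,0]),o['wrist_torque'])
E
```

```text
t: 17.58
tool_pos: [0.4865, 0.2061, 0.1185]
tool_rot: [-0.67, -3.068, 0.001]
contact_force: [-4.1, -1.3, 3.9]
opening: 0.043
grip_force: 48.3
t: 18.2
tool_pos: [0.4864, 0.2059, 0.1185]
tool_rot: [-0.052, -3.139, 0.001]
contact_force: [-5.2, -1.8, 5.2]
opening: 0.0432
grip_force: 48.6
3.1085214722218315 [-0.19302815  0.72141686  0.01420032]
```

```bash
python3 -m handwheel '[[[0,0,0],[0,0,-0.05]],[[0,0,0],[0,0,-0.1]],[[0,0,0],[0,0,-0.13]],[[0,0,0],[0,0,-0.13]]]'; python3 - <<'E'
from h import *
o=ctrl.get_obs();R=Ro.from_rotvec(o['tool_rot']).as_matrix();print(np.arctan2(R[1,0],R[0,0])%(2*np.pi),o['wrist_torque'])
E
python3 -m handwheel '[[[0,0,0],[0,0,-0.05]],[[0,0,0],[0,0,-0.05]],[[0,0,0],[0,0,-0.05]]]'; python3 - <<'E'
from h import *
o=ctrl.get_obs();R=Ro.from_rotvec(o['tool_rot']).as_matrix();print(np.arctan2(R[1,0],R[0,0])%(2*np.pi),o['wrist_torque'])
E
```

```text
t: 18.7
tool_pos: [0.4865, 0.2058, 0.1185]
tool_rot: [0.151, -3.136, 0.001]
contact_force: [-4.9, -1.3, 5.8]
opening: 0.0432
grip_force: 48.6
3.237723371032796 [-0.30278234  0.75235475 -0.19857938]
t: 19.08
tool_pos: [0.4864, 0.2058, 0.1185]
tool_rot: [0.229, -3.131, 0.001]
contact_force: [-5.0, -2.2, 5.3]
opening: 0.0428
grip_force: 48.6
3.2877682234365775 [-0.25466822  0.73527488 -0.12789173]
```

```bash
python3 -m handwheel '[[[0,0,0],[0,0,0]],[[0,0,0],[0,0,0]],[[0,0,0],[0,0,0]],[[0,0,0],[0,0,0]],[[0,0,0],[0,0,0]]]' -0.8; python3 -m handwheel '[[[0,0,-3],[0,0,0]],[[0,0,-8],[0,0,0]],[[0,0,-13],[0,0,0]],[[0,0,-13],[0,0,0]],[[0,0,-13],[0,0,0]]]' -0.8 | sed -n 2,4p; python3 -m handwheel '[[[0,0,0],[0,0,0]],[[0,0,0],[0,0,0]]]'>/dev/null; python3 look.py v6
```

```text
t: 19.7
tool_pos: [0.4871, 0.2062, 0.1183]
tool_rot: [-0.234, 3.133, 0.0]
contact_force: [-0.1, 0.1, -0.7]
opening: 0.0769
grip_force: 0.0
tool_pos: [0.4868, 0.2061, 0.2479]
tool_rot: [0.234, -3.132, 0.0]
contact_force: [-0.1, -1.0, 0.1]
t 20.57 tcp [0.4863 0.206  0.2466] F [ 0.1  0.7 -0.5] open 0.0771 gf 0.0
```

View pics/v6.png

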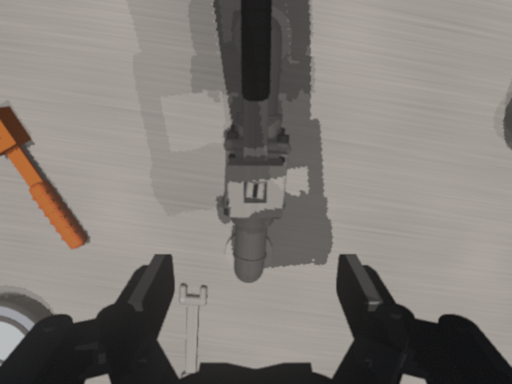

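View v6: hub seated at (255,195) with the slot in its hole, lever lying over the pipe, grip up at (256,50). I'll measure its yaw against the pipe's 3.224.

```bash
python3 - <<'E'
from h import *
V=np.load('v6.npz');g=cv2.cvtColor(V['im'],cv2.COLOR_BGR2GRAY)
R=Ro.from_rotvec(V['tr']).as_matrix();print('tool yaw',np.arctan2(R[1,0],R[0,0])%(2*np.pi))
E=[]
for r in range(5,90,12):
    c=np.where(g[r,225:290]<35)[0]+225
    if len(c): E.append((r,c.min(),c.max()));
print(E)
P=np.array([atz(V,((a+b)/2,r),.128)[:2] for r,a,b in E]);d=P[0]-P[-1];print('grip yaw',np.arctan2(d[1],d[0])%(2*np.pi))
h=atz(V,(255.3,191.5),.137)[:2];print('stem',h);d=P.mean(0)-h;print('stem->grip yaw',np.arctan2(d[1],d[0])%(2*np.pi))
cv2.imwrite('pics/c6.png',cv2.resize(V['im'][120:260,190:320],None,fx=4.2,fy=4.2,interpolation=cv2.INTER_NEAREST))
print(np.linalg.norm(np.subtract(atz(V,(227,218),.141),atz(V,(284,218),.141))))
E
```

```text
tool yaw 3.2907796153903557
[(5, np.int64(242), np.int64(270)), (17, np.int64(242), np.int64(270)), (29, np.int64(242), np.int64(270)), (41, np.int64(242), np.int64(269)), (53, np.int64(242), np.int64(269)), (65, np.int64(242), np.int64(269)), (77, np.int64(242), np.int64(268)), (89, np.int64(243), np.int64(268))]
grip yaw 3.2847498291969095
stem [0.48930382 0.20672498]
stem->grip yaw 3.288617128480803
0.04708196197988988
```

View pics/c6.png

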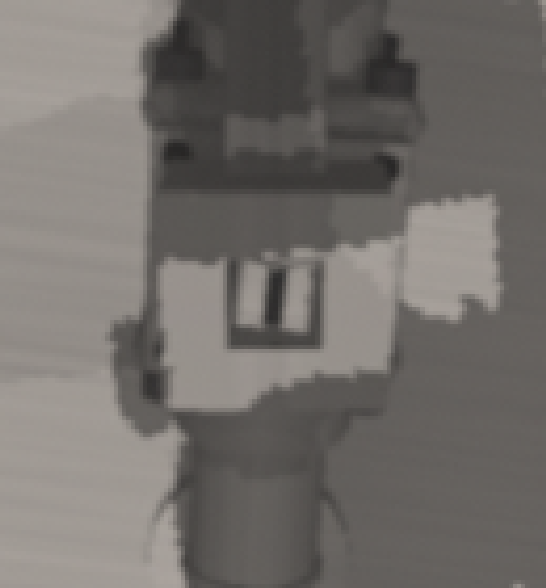

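The lever lies within about 0.06 rad of the pipe. The slot trails it by about 0.08, so the stem is near its open stop. The hub's apparent size (44 mm at the seated height) shows it is home, and the gripper is clear.

```bash
python3 -c "
from station import ctrl
print(ctrl.finish_job())"
```

```text
the job is handed in; nothing more can be done
None
```

The lever is back on the stem, fully home and along the slot. I turned it anticlockwise to about 0.06 rad past the pipe line (valve open by my measurement), let go, and handed the job in with no verdict returned.

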